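# Hold the food processor's pulse paddle on gentle

### The arm

A 7-joint arm with a two-finger parallel gripper is mounted at the origin on the work surface. World frame = base frame: x ahead of the robot, y to its left, z up, the work surface at z = 0. Lengths are in m, angles in rad, forces in N, time in s.
With the tool pointing down it reaches from about 0.35 to 0.775 m from the base axis. Payload 3.1 kg.
Tool frame: the origin (TCP) lies on the centre line of the jaws, within the pads' length; the fingertips stand 19 mm ahead of it and the grasp point (between the pads) is the TCP; z points along the fingers, y is the line along which they close (so a half turn about z gives the same grasp; the last joint's range is limited). The gripper opens to 85 mm and grips with 20 to 120 N. Pads are 22 mm wide; open, the fingers measure 114 mm over their backs; the gripper's body (76 mm by 85 mm) begins 54 mm behind the grasp point. The pads swing forward as they close: fully open they stand 13 mm farther back than shut.
Start: joints at [1.254, 0.311, 0.014, 1.512, -0.004, 1.319, -0.027], TCP at [0.149, -0.529, 0.25] pointing down, gripper open.
Joint ranges: [-2.7, 2.7], [-0.3, 1.91], [-1.27, 1.3], [0.12, 2.57], [-1.44, 4.58], [0.2, 2.03], [-3.05, 3.05]. Speed limits (rad/s): [2.79, 2.79, 3.14, 3.14, 3.14, 3.14, 3.14].

### API

Orientations are given as a rotation vector (axis times angle).
In Python, from bench import telemetry, imaging, manip gives the robot as it stands.
- The arm moves only by the tool servo_tool, never from a script. Its argument "rows" is a list of rows, each a list of 3 entries, a list of its own where there are three numbers: the shift along the tool's x, y, z in cm, then the turn about the tool's z in degrees, then the finger opening in cm, from 0 to 8.54. A call has exactly 8 rows; each row shifts and turns the commanded pose from where the row before left it, along the tool's axes as they then stand; what a row does not reach is not made up. A row lasts 1/10 s, in which the tool goes at most 50 mm and 8.59 degrees, less where a joint would pass 70% of its speed; a pose out of reach is approached as far as the arm can. A call with a gripper value outside its range is refused whole. The fingers move at their own pace and stop on an object; "force" is the grip in N (left out, the last holds). Time passes only in rows, so rows that do not move let the fingers close, or fill a call up. It gives the time, the measured TCP pose, the force, the opening and the grip force at its end, in the units of the state.
- telemetry.sense(): the state, without advancing time (a new reading comes with each control period).
- imaging.capture(name): name is "side" or "top"; returns a dict with "pixels" (384x512x3 uint8, red, green, blue), "fx", "fy", "cx", "cy" (pixels), "extrinsics" (4x4, takes a point from world to camera coordinates). Camera axes: x right, y down, z forward; pixel columns grow to the right and rows downward; lengths in m; the calibration is good to about 2 mm. A picture is of the moment at which its call begins. There is no depth.
- manip.finish_job(): hands the job in; it is judged then, once.
The state is a dict: "time_s": time; "joints": joint angles; "joint_vel": joint speeds; "tau": joint torques, N m; "tcp_pos": TCP position; "tool_rot": TCP orientation; "wrist_force": force on the tool from outside, world axes, zero at the start; "torque": the same for the moment, N m; "width": opening from 0.0 (shut) to 1.0 (fully open); "grasp_force": force on a finger pad.
Only numpy, scipy, OpenCV 4.12 (cv2) and the standard library are available. Lean on these libraries where they do the work, as an engineer would, in place of code of your own. Each camera call takes 0.05 s, during which the arm holds its last target. There are 200 camera calls.

### The job

On the pantry's food processor, first turn the black timer dial back to its zero stop. Then, pressing the orange pad with the fingertips, push the sprung pulse paddle half-way down, so that its pointer is in the green band, without ever pushing it all the way down, hold it there for a couple of seconds, and finish the program while still holding it there. Do not shift or tip the things standing around the machine.

Things in the scene. Friction and masses are not known exactly. Their poses are not given: they have to be found in the camera images.
- processor: Food processor, fixed: white base with aluminium deck, 200 (x) x 430 (y) x 60 mm high; origin under its centre, x to its rear (away from the robot), y to its left, z up. On the deck: glass bowl at y +120 mm, black timer dial at x 0, y -50 mm, pulse paddle along y -160 mm.
- bowl_top (a point): Centre of the bowl's grey lid, on its upper face, 206 mm above the counter. Bowl and lid are 164 mm across at most; a clear feed chute on the lid reaches 251 mm. Fixed to the processor.
- timer_grip (a point): Point on the dial's vertical axis, 97 mm above the counter, the height to grip. The black dial: disc of 44 mm diameter, top 74 mm above the counter, with an upright bar on it 42 mm long, 14 mm wide, top 104 mm. The point turns with the dial: x runs along the bar, the bar's -x end bears a white mark, which at zero points to the processor's front (-x), at the red mark on the deck.
- timer (a joint): Timer dial, rad: 0 at its zero stop, growing clockwise seen from above, to 2.9. Starts between 0.8 and 2.4; turn it counter-clockwise seen from above until it stops. Friction about 0.03 N m; it stays where it is left. At value v the bar is turned by -v about z from the processor's x axis.
- pad (a point): Orange pad on the paddle's free front end: 42 mm (x) x 36 mm (y) x 12 mm; origin at the centre of its upper face, z normal to that face. Heights of the origin above the counter: released 117 mm, half-way 98 mm, bottom 79 mm. Released, it slopes up by 0.30 rad towards the robot; half-way by 0.10.
- paddle (a joint): Pulse paddle, rad: 0 released (up), growing as the pad is pressed, 0.40 at its bottom stop; green band 0.14 to 0.26, half-way 0.20. One rad is about 95 mm of pad travel. A spring pushes it up: about 4 N on the pad starts it, 7 N half-way, 9.5 N at the bottom; let go, it springs up. It turns about a level axis 95 mm behind the pad, 82 mm above the counter.
- scale (a point): Middle of the green band on a thin upright scale plate, fixed, 30 x 6 mm, top 126 mm above the counter, 36 mm to the right (-y) of the pad's centre line: white above, green in the middle, red below. A white pointer on the paddle's side shows its travel there.
- mug: Blue mug, loose, 76 mm across, 85 mm high, with a handle at its +y side; origin at the centre of its underside.
- dish: White bowl-shaped dish, loose, 100 mm across, 35 mm high; origin at the centre of its underside.
- jar: Amber glass jar with brass lid, loose, 64 mm across, 100 mm high; origin at the centre of its underside.
- mill: Dark wooden pepper mill, loose, 52 mm across, 153 mm high; origin at the centre of its underside.
There are look-alikes about, which are no part of the job. What is meant by the jar is not turquoise, and is the larger of those in its own colour. Of the things that look like the mug, the smaller one is meant.

How it is judged:
On the way, in this order (a step that is already met when the one before it is completed fails the run):
1. the timer dial is back at its zero stop (within 0.1 rad) (value of joint timer below 0.1 rad), for 0.2 s.
2. with the dial at zero, the pad is held by the fingers with the paddle in the green band (0.14 to 0.26) for 1.5 s on end (value of joint timer below 0.1 rad and value of joint paddle between 0.14 and 0.26 rad and contact force between the fingers and orange_pad above 1.5 N), for 1.5 s.
At the end, for the whole second after the job is handed in: The timer dial is within 0.1 rad of its zero stop, and the robot's fingers are pressing the orange pad with more than 1.5 N, keeping the pulse paddle still in the green band (joint between 0.14 and 0.26 rad); the mug, dish, jar and mill stand upright within 20 mm of where they were (all of step 2 and velocity of joint paddle between -0.1 and 0.1 rad/s and distance of each of mug, dish, jar, mill from where it was at the start of the episode below 0.02 m and angle between each of mug, dish, jar, mill's own z axis and vertical below 0.2 rad); the arm keeps its last pose, push and grip.
It fails at once if the paddle is pushed all the way down (beyond 0.36 rad) (value of joint paddle above 0.36 rad).
It fails at once if the mug is shifted by more than 20 mm or tipped (distance of mug from where it was at the start of the episode above 0.02 m or angle between mug's own z axis and vertical above 0.2 rad).
It fails at once if the dish is shifted by more than 20 mm or tipped (distance of dish from where it was at the start of the episode above 0.02 m or angle between dish's own z axis and vertical above 0.2 rad).
It fails at once if the jar is shifted by more than 20 mm or tipped (distance of jar from where it was at the start of the episode above 0.02 m or angle between jar's own z axis and vertical above 0.2 rad).
It fails at once if the mill is shifted by more than 20 mm or tipped (distance of mill from where it was at the start of the episode above 0.02 m or angle between mill's own z axis and vertical above 0.2 rad).
It also fails if it takes over 61 s, if anything falls off the work surface, if the arm or the gripper's body presses on something with over 40 N, if the wrist force passes 120 N, or if a joint passes its speed limit or range.

## Working session

There is one attempt and no reset: what is moved stays moved. The work goes in short steps, Python scripts to look and compute and a tool call to move; the robot and the scene stay as the last step left them, time stands still between calls to the robot, and variables do not carry over. Pictures are saved under pics/ and viewed, at most 10 in all, crops included, and the job is handed in when it is done.

Besides the shell and the picture viewer there is one more tool, called after "Request:" as a command line: name --argument value ..., lists and objects as JSON in quotes. servo_tool: Moves the arm, as the interface text tells. Its arguments: {"type":"object","properties":{"rows":{"type":"array"},"force":{"type":"number"}},"required":["rows"]}

```bash
mkdir -p pics; cat > h.py <<'E'
import numpy as np, cv2
from bench import telemetry, imaging, manip
def cap(n,f=None):
    c=imaging.capture(n)
    if f: cv2.imwrite('pics/'+f,c['pixels'][:,:,::-1])
    return c
def ray(c,u,v):
    E=np.array(c['extrinsics']);R=E[:3,:3];t=E[:3,3]
    d=R.T@np.array([(u-c['cx'])/c['fx'],(v-c['cy'])/c['fy'],1.]);return -R.T@t,d
def onz(c,u,v,z):
    o,d=ray(c,u,v);return o+d*(z-o[2])/d[2]
def proj(c,p):
    E=np.array(c['extrinsics']);q=E[:3,:3]@np.array(p)+E[:3,3];return c['fx']*q[0]/q[2]+c['cx'],c['fy']*q[1]/q[2]+c['cy']
E
python3 - <<'E'
from h import *
a=cap('top','t0.png');b=cap('side','s0.png')
for c in(a,b):print(ray(c,256,192),c['fx'])
print(telemetry.sense())
E
```

```text
(array([ 0.35966451, -0.04287181,  1.30047886]), array([ 0.13003048,  0.00328954, -0.99169436])) 425.0962713866406
(array([0.003973  , 0.53145532, 1.00231858]), array([ 0.4581825 , -0.49804319, -0.73639278])) 485.61163682032156
{'time_s': 0.1, 'joints': array([ 1.25434971,  0.31160192,  0.01399046,  1.51288541, -0.0044089 ,
        1.31922372, -0.0272058 ]), 'joint_vel': array([-0.00054954, -0.00144399,  0.00027661, -0.00487419, -0.00110721,
       -0.00071434, -0.00168481]), 'tau': array([ 5.49022025e-04, -3.80856228e+01,  1.46417418e-01, -2.31242359e+01,
        1.22658501e-02,  8.03173345e-03,  1.40301603e-05]), 'tcp_pos': array([ 0.14906839, -0.52877318,  0.24935826]), 'tool_rot': array([-3.10994440e+00, -4.30043681e-01,  5.69962518e-04]), 'wrist_force': array([ 0.56748676,  0.14509856, -0.59045173]), 'torque': array([ 0.0128129 , -0.0371376 , -0.01922699]), 'grasp_force': 0.0, 'width': 0.9961518079507222}
```

View pics/t0.png

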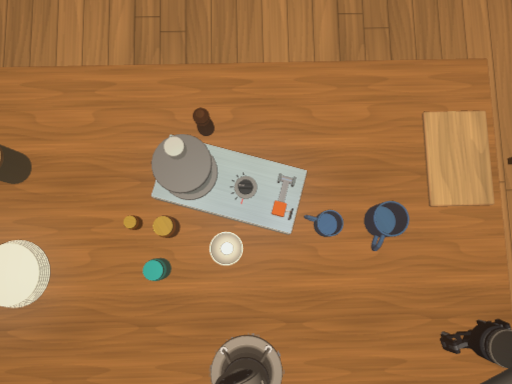

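View pics/s0.png

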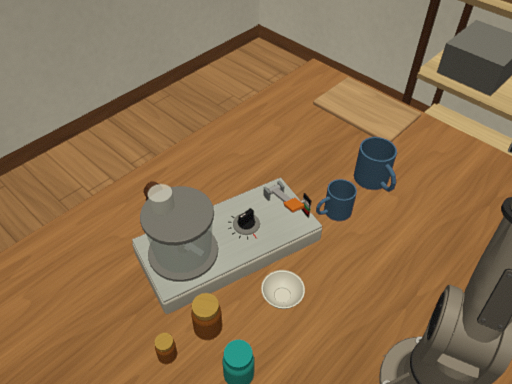

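The top view shows the dial at (245,187), orange pad (279,209), dish (226,249) and mill (203,120).
- **Jar candidates:** amber (165,227), smaller amber (131,222) and turquoise (155,269). The jar meant is (165,227), the larger amber one.
- **Mug candidates:** (327,223) and (386,219). The mug meant is the smaller one, (327,223).

Next I'll enlarge the crop to confirm and measure.

```bash
python3 - <<'E'
from h import *
a=cap('top');b=cap('side')
A=a['pixels'];B=b['pixels']
t=cv2.resize(A[135:275,110:350],None,fx=3.3,fy=3.3,interpolation=cv2.INTER_CUBIC)[:,:,::-1]
s1=cv2.resize(B[190:250,215:275],(400,400)[:2],interpolation=cv2.INTER_CUBIC)[:130*3,:,::-1]
cv2.imwrite('pics/t1.png',t)
s=cv2.resize(B[170:250,215:330],None,fx=6.9,fy=6.9,interpolation=cv2.INTER_CUBIC)[:,:,::-1];cv2.imwrite('pics/s1.png',s)
for c,z in((a,.117),(b,.117)):
    P=c['pixels'].astype(int);m=(P[:,:,0]>180)&(P[:,:,1]<120)&(P[:,:,2]<70)
    n,l,st,ce=cv2.connectedComponentsWithStats(m.astype(np.uint8));i=1+st[1:,4].argmax()
    print('pad',ce[i],st[i],onz(c,*ce[i],z).round(4))
for n,z,u,v in(('RR',.06,306,169),('FR',.06,292,233),('FL',.06,152,197),('dial',.08,245,187),('mug',.085,328,224),('dish',.035,226,249),('jar',.1,163,226),('mill',.153,202,114),('bowl',.206,182,164)):print(n,onz(a,u,v,z).round(4))
E
```

```text
pad [278.68243243 208.27027027] [272 201  14  15 148] [ 0.4676 -0.1013  0.117 ]
pad [293.43548387 203.38709677] [284 198  20  12 124] [ 0.4637 -0.1031  0.117 ]
RR [ 0.5878 -0.1886  0.06  ]
FR [ 0.3997 -0.1408  0.06  ]
FL [0.5144 0.266  0.06  ]
dial [ 0.535  -0.0073  0.08  ]
mug [ 0.4221 -0.2427  0.085 ]
dish [0.3583 0.0534 0.035 ]
jar [0.4267 0.2244 0.1   ]
mill [0.7326 0.1065 0.153 ]
bowl [0.5813 0.1525 0.206 ]
```

View pics/t1.png

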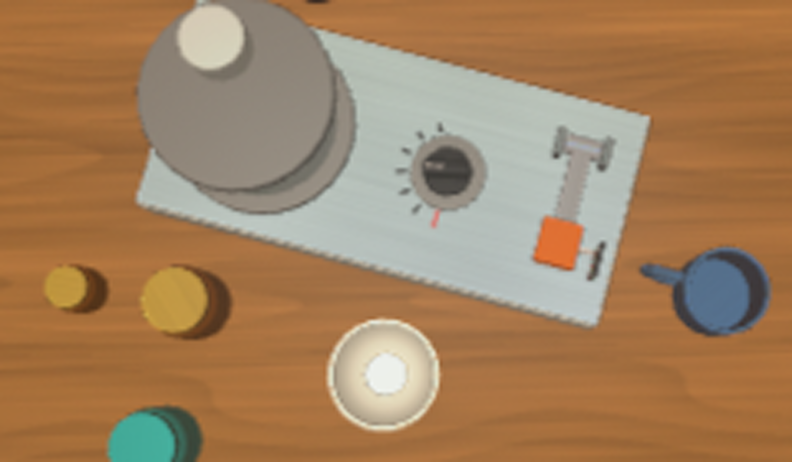

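View pics/s1.png

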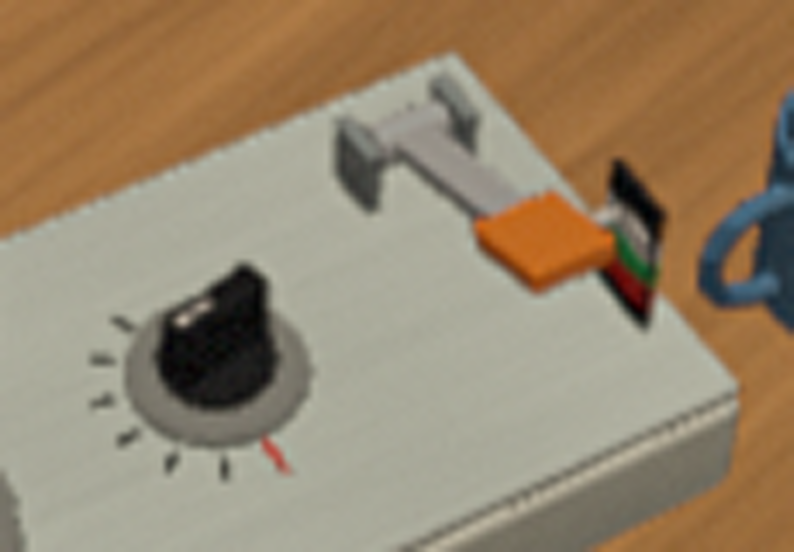

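The top crop confirms the targets. The dial bar lies nearly along world y with its white mark to the left, so v is about 1.3. The large amber jar and small mug are as named. The side crop shows the paddle up, with the scale plate to the right of the pad. I'll set out towards the dial.

Request:
servo_tool --rows '[[[3.2, -2.5, 0], 0, 6], [[3.2, -2.5, 0], 0, 6], [[3.2, -2.5, 0], 0, 6], [[3.2, -2.5, 0], 0, 6], [[3.2, -2.5, 0], 0, 6], [[3.2, -2.5, 0], 0, 6], [[3.2, -2.5, 0], 0, 6], [[3.2, -2.5, 0], 0, 6]]' --force 30

```text
time_s: 1.0
tcp_pos: [0.342, -0.2659, 0.2503]
tool_rot: [3.112, 0.43, 0.0]
wrist_force: [0.3, -0.5, -0.0]
width: 0.704
grasp_force: 0.0
```

```bash
python3 - <<'E'
from h import *
a=cap('top');b=cap('side')
f=lambda u,v,k,x,y:((u+.5)/k+x-.5,(v+.5)/k+y-.5)
print('mark side',[onz(b,*f(u,v,6.9,215,170),.104).round(4) for u,v in((178,322),(212,303),(165,325),(245,266),(268,285))])
print('mark top',[onz(a,*f(u,v,3.3,110,135),.104).round(4) for u,v in((425,164),(445,167),(470,170))])
print('disc top',onz(a,*f(447,171,3.3,110,135),.074))
print('red mark',[onz(a,*f(u,v,3.3,110,135),.061).round(4) for u,v in((437,211),(433,227))])
s=telemetry.sense();print(s['tcp_pos'],s['tool_rot'],s['joints'])
E
```

```text
mark side [array([0.5357, 0.0073, 0.104 ]), array([ 0.5332, -0.007 ,  0.104 ]), array([0.538 , 0.0114, 0.104 ]), array([ 0.5367, -0.0273,  0.104 ]), array([ 0.5248, -0.0266,  0.104 ])]
mark top [array([0.5396, 0.0105, 0.104 ]), array([ 0.5366, -0.0066,  0.104 ]), array([ 0.5335, -0.0281,  0.104 ])]
disc top [ 0.53744344 -0.00743115  0.074     ]
red mark [array([0.5036, 0.0025, 0.061 ]), array([0.4894, 0.0063, 0.061 ])]
[ 0.34533844 -0.26128552  0.25049458] [-3.10693818 -0.44870441 -0.00436829] [ 0.84124639  0.08108476 -0.24552573  1.79582675  0.01679739  1.26671769
 -0.69246619]
```

Request:
servo_tool --rows '[[[3.2, -2.4, 0], 0, 6], [[3.2, -2.4, 0], 0, 6], [[3.2, -2.4, 0], 0, 6], [[3.2, -2.4, 0], 0, 6], [[3.2, -2.4, 0], 0, 6], [[3.2, -2.4, 0], 0, 6], [[3.2, -2.4, 0], 0, 6], [[3.2, -2.4, 0], 0, 6]]'

```text
time_s: 1.9
tcp_pos: [0.5364, -0.0129, 0.25]
tool_rot: [3.112, 0.428, -0.001]
wrist_force: [0.7, -0.1, 0.6]
width: 0.701
grasp_force: 0.0
```

Request:
servo_tool --rows '[[[0, 0, 0], -8, 6], [[0, 0, 0], -8, 6], [[0, 0, 0], -8, 6], [[0, 0, 0], -8, 6], [[0, 0, 0], -8, 6], [[0, 0, 0], -8, 6], [[0, 0, 0], -8, 6], [[0, 0, 0], -8, 6]]'

```text
time_s: 2.7
tcp_pos: [0.5355, -0.0142, 0.2499]
tool_rot: [-2.406, -2.02, 0.001]
wrist_force: [0.6, -0.0, -0.5]
width: 0.705
grasp_force: 0.0
```

Request:
servo_tool --rows '[[[0, 0, 2], 0, 6], [[0, 0, 2], 0, 6], [[0, 0, 2], 0, 6], [[0, 0, 2], 0, 6], [[0, 0, 0], 0, 6], [[0, 0, 0], 0, 6], [[0, 0, 0], 0, 6], [[0, 0, 0], 0, 6]]'

```text
time_s: 3.5
tcp_pos: [0.5366, -0.0131, 0.1716]
tool_rot: [2.41, 2.013, 0.003]
wrist_force: [-0.7, 0.2, -0.4]
width: 0.703
grasp_force: 0.0
```

```bash
python3 - <<'E'
from h import *
a=cap('top','t2.png');b=cap('side')
s=telemetry.sense();print(s['tcp_pos'],s['tool_rot'],s['joints'],s['width'])
t=cv2.resize(a['pixels'][135:235,190:310],None,fx=4,fy=4,interpolation=cv2.INTER_CUBIC)
u=cv2.resize(b['pixels'][140:260,190:270],None,fx=4,fy=4,interpolation=cv2.INTER_CUBIC)
o=np.zeros((480,800,3),np.uint8);o[:400,:480]=t;o[:480,480:]=u;cv2.imwrite('pics/c2.png',o[:,:,::-1])
E
```

```text
[ 0.53628192 -0.0130812   0.17123391] [2.40999336e+00 2.01320231e+00 2.01466654e-03] [ 0.48597155  0.41668146 -0.65989536  1.6538144   0.27412049  1.16353935
 -0.42052611] 0.7025765455750802
```

View pics/c2.png

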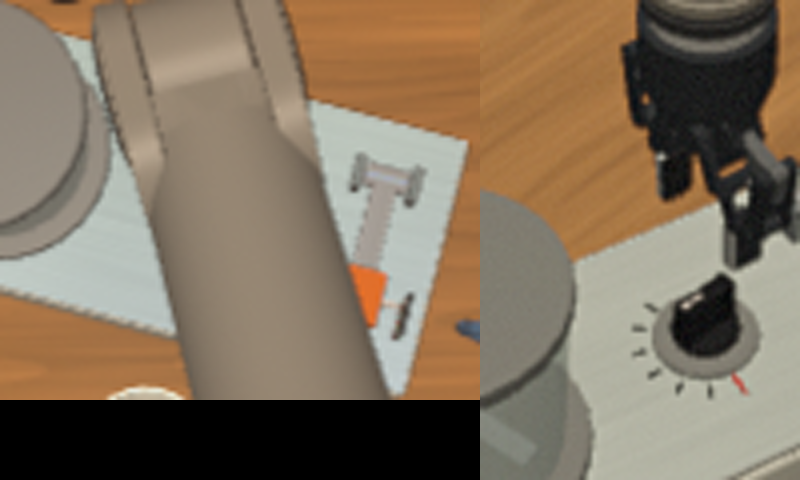

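The side crop shows the fingers straddling the bar ahead and behind, with the TCP about 5 mm short in y. I'll correct that, go down and close.

Request:
servo_tool --rows '[[[0.4, 0, 1], 0, 6], [[0, 0, 1], 0, 6], [[0, 0, 1], 0, 6], [[0, 0, 1], 0, 6], [[0, 0, 1], 0, 6], [[0, 0, 1], 0, 6], [[0, 0, 1.1], 0, 6], [[0, 0, 0], 0, 6]]'

```text
time_s: 4.4
tcp_pos: [0.5349, -0.0094, 0.0973]
tool_rot: [-2.409, -2.013, 0.005]
wrist_force: [-0.6, -0.5, -0.5]
width: 0.703
grasp_force: 0.0
```

Request:
servo_tool --rows '[[[0, 0, 0], 0, 0.8], [[0, 0, 0], 0, 0.8], [[0, 0, 0], 0, 0.8], [[0, 0, 0], 0, 0.8], [[0, 0, 0], 0, 0.8], [[0, 0, 0], 0, 0.8], [[0, 0, 0], 0, 0.8], [[0, 0, 0], 0, 0.8]]' --force 30

```text
time_s: 5.2
tcp_pos: [0.5354, -0.0084, 0.0999]
tool_rot: [-2.409, -2.014, 0.002]
wrist_force: [-4.3, 1.1, 5.9]
width: 0.157
grasp_force: 32.4
```

Request:
servo_tool --rows '[[[0, 0, -0.2], 0, 0.8], [[0, 0, 0], -6, 0.8], [[0, 0, 0], -6, 0.8], [[0, 0, 0], -6, 0.8], [[0, 0, 0], -6, 0.8], [[0, 0, 0], -6, 0.8], [[0, 0, 0], -6, 0.8], [[0, 0, 0], -6, 0.8]]'

```text
time_s: 6.0
tcp_pos: [0.5347, -0.0086, 0.0999]
tool_rot: [-1.521, -2.745, 0.001]
wrist_force: [-2.3, 1.7, -5.9]
width: 0.157
grasp_force: 31.0
```

Request:
servo_tool --rows '[[[0, 0, 0], -6, 0.8], [[0, 0, 0], -6, 0.8], [[0, 0, 0], -6, 0.8], [[0, 0, 0], -6, 0.8], [[0, 0, 0], -6, 0.8], [[0, 0, 0], -4, 0.8], [[0, 0, 0], 0, 0.8], [[0, 0, 0], 0, 0.8]]'

```text
time_s: 6.8
tcp_pos: [0.5344, -0.009, 0.1]
tool_rot: [-0.661, -3.067, 0.001]
wrist_force: [-4.4, 1.4, -5.4]
width: 0.155
grasp_force: 31.0
```

```bash
python3 - <<'E'
from h import *
s=telemetry.sense();print(s['tcp_pos'],s['tool_rot'],s['joints'],s['width'],s['wrist_force'],s['torque'],s['grasp_force'])
r=s['tool_rot'];print(np.degrees(2*np.arctan2(r[1],r[0])))
E
```

```text
[ 0.53436216 -0.00901173  0.09998568] [-6.60707962e-01 -3.06678225e+00  9.02691558e-04] [ 0.64751152  0.6003451  -0.93609279  1.73183998  0.53629406  1.09331126
  0.68286089] 0.15524363775720343 [-4.4018176   1.41168559 -5.36474635] [ 0.38112563  0.94812063 -0.00582438] 30.981234312057495
-204.3159626274568
```

Request:
servo_tool --rows '[[[0, 0, 0], -3, 0.8], [[0, 0, 0], -3, 0.8], [[0, 0, 0], -2, 0.8], [[0, 0, 0], -2, 0.8], [[0, 0, 0], -1, 0.8], [[0, 0, 0], 0, 0.8], [[0, 0, 0], 0, 0.8], [[0, 0, 0], 0, 0.8]]'

```text
time_s: 7.6
tcp_pos: [0.5348, -0.0093, 0.1001]
tool_rot: [-0.369, -3.116, -0.0]
wrist_force: [-4.1, 2.2, -6.3]
width: 0.156
grasp_force: 46.9
```

```bash
cat >>h.py <<'E'
def st():
    s=telemetry.sense();print(s['time_s'],s['tcp_pos'].round(4),s['width'].__round__(3),s['wrist_force'].round(1),s['torque'].round(3),s['grasp_force'])
    r=s['tool_rot'];print(np.degrees(2*np.arctan2(r[1],r[0]))%360)
E
python3 - <<'E'
from h import *
st()
E
```

```text
7.6 [ 0.5348 -0.0093  0.1001] 0.156 [-4.1  2.2 -6.3] [ 0.466  0.834 -0.803] 46.9261962804012
166.4989919278292
```

The wrist moment rose to 0.8 N m at 166°, so the dial is at its stop. I'll release, rise and check.

Request:
servo_tool --rows '[[[0, 0, 0], 0, 4.5], [[0, 0, 0], 0, 4.5], [[0, 0, 0], 0, 4.5], [[0, 0, 0], 0, 4.5], [[0, 0, 0], 0, 4.5], [[0, 0, -2], 0, 4.5], [[0, 0, -2], 0, 4.5], [[0, 0, -3], 0, 4.5]]'

```text
time_s: 8.4
tcp_pos: [0.5355, -0.0096, 0.1709]
tool_rot: [-0.362, -3.118, 0.001]
wrist_force: [-0.1, -0.2, 0.4]
width: 0.525
grasp_force: 0.0
```

Request:
servo_tool --rows '[[[0, 0, -2], 0, 0], [[0, 0, 0], 0, 0], [[0, 0, 0], 0, 0], [[0, 0, 0], 0, 0], [[0, 0, 0], 0, 0], [[0, 0, 0], 0, 0], [[0, 0, 0], 0, 0], [[0, 0, 0], 0, 0]]'

```text
time_s: 9.2
tcp_pos: [0.5362, -0.0091, 0.191]
tool_rot: [-0.362, -3.12, -0.0]
wrist_force: [-0.4, -0.4, 0.2]
width: -0.0
grasp_force: 0.0
```

```bash
python3 - <<'E'
from h import *
b=cap('side');st()
cv2.imwrite('pics/s3.png',cv2.resize(b['pixels'][130:260,170:340],None,fx=4.5,fy=4.5,interpolation=cv2.INTER_CUBIC)[:,:,::-1])
E
```

```text
9.25 [ 0.5363 -0.0091  0.1911] 0.0 [-0.2  0.2  0.3] [-0.032  0.019 -0.009] 0.0
166.7522325661523
```

View pics/s3.png

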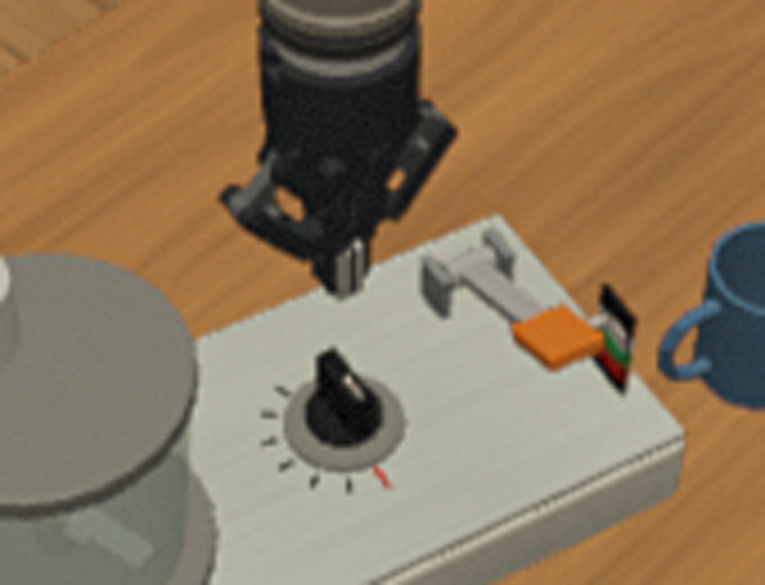

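The dial's white mark faces the red deck mark, with the dial at about (345,410) in the crop, and the paddle is still up. I'll move over the pad with the fingers shut.

Request:
servo_tool --rows '[[[0.9, -2.1, 0], 0, 0], [[1, -2.2, 0], 0, 0], [[0.9, -2.1, 0], 0, 0], [[1, -2.2, 0], 0, 0], [[0.9, -2.1, 0], 0, 0], [[0, 0, 1.5], 0, 0], [[0, 0, 1.5], 0, 0], [[0, 0, 0], 0, 0]]'

```text
time_s: 10.05
tcp_pos: [0.4644, -0.1029, 0.1598]
tool_rot: [-0.363, -3.117, -0.0]
wrist_force: [0.4, -1.0, -0.3]
width: -0.003
grasp_force: 0.0
```

```bash
python3 - <<'E'
from h import *
b=cap('side');st()
cv2.imwrite('pics/s4.png',cv2.resize(b['pixels'][140:240,240:370],None,fx=6,fy=6,interpolation=cv2.INTER_CUBIC)[:,:,::-1])
E
```

```text
10.1 [ 0.4654 -0.1026  0.1608] 0.002 [0.1 0.1 0.6] [0.031 0.065 0.006] 0.0
166.7544346384968
```

View pics/s4.png

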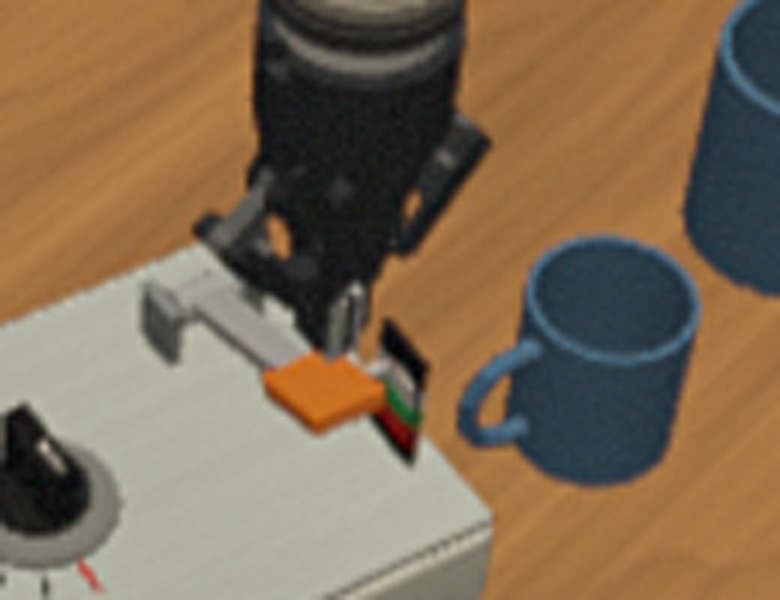

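The fingertips are right above the orange pad at (325,390) and clear of the scale plate at (400,390). I'll press down slowly.

Request:
servo_tool --rows '[[[0, 0, 0.8], 0, 0], [[0, 0, 0.8], 0, 0], [[0, 0, 0.5], 0, 0], [[0, 0, 0.3], 0, 0], [[0, 0, 0.3], 0, 0], [[0, 0, 0.3], 0, 0], [[0, 0, 0], 0, 0], [[0, 0, 0], 0, 0]]'

```text
time_s: 10.9
tcp_pos: [0.4662, -0.1023, 0.1316]
tool_rot: [0.362, 3.121, 0.0]
wrist_force: [-1.7, 1.9, 5.7]
width: 0.003
grasp_force: 2.2
```

```bash
python3 - <<'E'
from h import *
st()
E
```

```text
10.9 [ 0.4662 -0.1023  0.1316] 0.003 [-1.7  1.9  5.7] [ 0.204  0.491 -0.021] 2.212487943470478
166.76194180519053
```

Request:
servo_tool --rows '[[[0, 0, 0.3], 0, 0], [[0, 0, 0.3], 0, 0], [[0, 0, 0.3], 0, 0], [[0, 0, 0.2], 0, 0], [[0, 0, 0.1], 0, 0], [[0, 0, 0], 0, 0], [[0, 0, 0], 0, 0], [[0, 0, 0], 0, 0]]'

```text
time_s: 11.7
tcp_pos: [0.4652, -0.102, 0.1195]
tool_rot: [-0.362, -3.119, 0.0]
wrist_force: [-3.4, 1.1, 6.7]
width: 0.003
grasp_force: 3.1
```

```bash
python3 - <<'E'
from h import *
b=cap('side');st()
cv2.imwrite('pics/s5.png',cv2.resize(b['pixels'][185:225,275:325],None,fx=12,fy=12,interpolation=cv2.INTER_CUBIC)[:,:,::-1])
E
```

```text
11.75 [ 0.4652 -0.102   0.1195] -0.0 [-3.3 -0.   6.2] [0.295 0.894 0.042] 3.0843970365822315
166.7700861918954
```

View pics/s5.png

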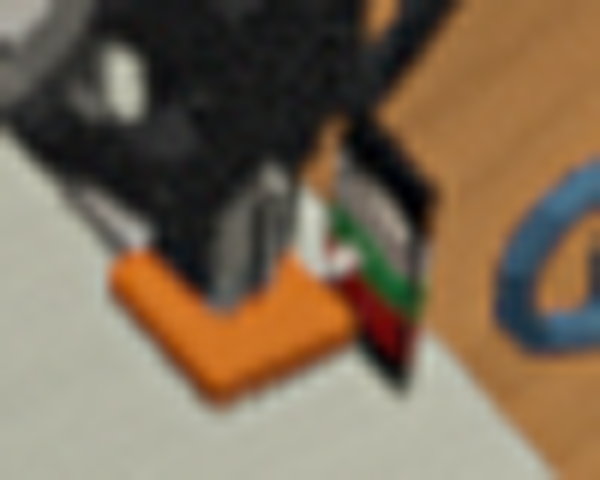

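The pointer sits in the green band, at about (340,250) next to green at (345,230). The pad corner has dropped about 6.5 px, or roughly 23 mm there, giving θ of about 0.2. The kinematics give 0.19, and the 6.5 N force agrees. Now I hold.

Request:
servo_tool --rows '[[[0, 0, 0], 0, 0], [[0, 0, 0], 0, 0], [[0, 0, 0], 0, 0], [[0, 0, 0], 0, 0], [[0, 0, 0], 0, 0], [[0, 0, 0], 0, 0], [[0, 0, 0], 0, 0], [[0, 0, 0], 0, 0]]'

```text
time_s: 12.55
tcp_pos: [0.4652, -0.102, 0.1195]
tool_rot: [-0.362, -3.119, 0.0]
wrist_force: [-3.2, 1.3, 6.1]
width: 0.002
grasp_force: 3.1
```

Request:
servo_tool --rows '[[[0, 0, 0], 0, 0], [[0, 0, 0], 0, 0], [[0, 0, 0], 0, 0], [[0, 0, 0], 0, 0], [[0, 0, 0], 0, 0], [[0, 0, 0], 0, 0], [[0, 0, 0], 0, 0], [[0, 0, 0], 0, 0]]'

```text
time_s: 13.35
tcp_pos: [0.4652, -0.102, 0.1195]
tool_rot: [-0.362, -3.119, 0.0]
wrist_force: [-4.1, -0.2, 7.1]
width: 0.002
grasp_force: 3.1
```

Request:
servo_tool --rows '[[[0, 0, 0], 0, 0], [[0, 0, 0], 0, 0], [[0, 0, 0], 0, 0], [[0, 0, 0], 0, 0], [[0, 0, 0], 0, 0], [[0, 0, 0], 0, 0], [[0, 0, 0], 0, 0], [[0, 0, 0], 0, 0]]'

```text
time_s: 14.15
tcp_pos: [0.4652, -0.102, 0.1195]
tool_rot: [-0.362, -3.119, 0.0]
wrist_force: [-3.1, 1.5, 6.4]
width: -0.001
grasp_force: 3.1
```

```bash
python3 - <<'E'
from h import *
st();print(manip.finish_job())
E
```

```text
14.15 [ 0.4652 -0.102   0.1195] -0.001 [-3.1  1.5  6.4] [0.303 0.897 0.014] 3.0845493637025356
166.76588138337678
the job is handed in; nothing more can be done
None
```

I turned the dial back to its zero stop, held the paddle in the green band at an estimated 0.19–0.20 rad for over 2 s, and handed the job in at 14.15 s while still pressing; no verdict came back.

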